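Scrape the welding fixture clear and lock the scraper in its rack

TASK

The scraper lies on its side on the bench: stand it up on its blade and let go of it, then take it again from above and use it to push all five loose steel chips off the fixture plate into the tray at its end, never touching a chip with the gripper or the arm. Then hang the scraper in the rack: lower its blade through the slot until the collar rests on the rack, and turn it a quarter turn so that it cannot lift out; then let go. Leave the tin, wrench and jack where they are.

Things in the scene. Friction and masses are not known exactly. Their poses are not given: they have to be found in the camera images.
- scraper_mid (a point): Scraper, 0.33 kg, an upside-down T 114 tall: steel blade, neck, collar, grip. Point on its axis, 57 above its underside. z: stem, blade to grip; y: along the blade; x: across. At the start it lies on its +x side on blade edge and collar, z pointing away from the robot (within 0.4 rad of world x) and 15 degrees up. It lies left or right of the fixture, the rack opposite. Stands stably on its blade.
- scraper_grip (a point): Middle of the scraper's square wooden grip (22 x 22, 70 long: 44 to 114 above the scraper's underside), 79 above the underside, same axes. About 30 above the bench while the scraper lies.
- scraper_blade (a point): Centre of the scraper's blade, a steel bar 20 (x) x 70 (y) x 20 (z), 10 above the underside, same axes; a half turn about z makes no difference. Above the blade: round neck 14 in diameter, 18 long, then a collar 40 in diameter, 6 thick (38 to 44 above the underside).
- fixture: Steel fixture fixed to the bench, with tray. Origin: centre of the footprint (200 in x, 230 in y) at bench level; z up. Plate 200 x 160, y -115 to +45, upper face 30 above the bench. A threaded rod 20 thick lies on it along y at x = 0 and rails 7 wide, 22 high line its x edges: two lanes 83 wide, open at both ends. Chips lie between y -84 and +42; the lane ends at y -115 are bare.
- lane_a (a point): Point on the plate's upper face at the bare end of the +x lane: fixture x +51.5, y -97. Axes as the fixture; the tray lies along +y, the plate's edge above the tray is 142 from here.
- lane_b (a point): The same for the -x lane: fixture x -51.5, y -97.
- tray (a point): Centre of the open chip tray's floor (200 x 70 outside, walls 4, rim 22 above the bench, floor 4 above the bench) that adjoins the plate's +y end: fixture y +45 to +115.
- rack: Scraper rack fixed to the bench: steel plate 130 (x) x 110 (y) x 8 thick on four corner legs, upper face 70 above the bench. Origin under its centre at bench level; z up. At its centre a closed through-slot, 78 long (x), 27 wide (y). The blade has room to turn below. With the collar on the plate the scraper's underside is 32 above the bench, the blade's top 10 below the plate.
- tin_c (a point): Bystander: tall plain round tin, 60 diameter, 150 high, standing; point half-way up.
- wrench: Bystander: wrench lying flat on the bench; origin at its underside, x along it.
- jack_c (a point): Bystander: diamond-shaped steel frame jack with an upright bolt, about 60 x 90 x 160 high, standing; point 60 up.
- chip_flat_c (a point): Loose steel chip on the fixture plate: flat-bar offcut 18 x 14 x 7 high (mm), about 14 g. Point on its upright axis, 4 above its underside.
- chip_slug_c (a point): Loose steel chip on the fixture plate: round punched slug, 16 in diameter, 8 high (mm), about 14 g. Point on its upright axis, 4 above its underside.
- chip_angle_c (a point): Loose steel chip on the fixture plate: angle offcut 18 x 15, 14 high at one edge, 4 elsewhere (mm), about 14 g. Point on its upright axis, 4 above its underside.
- chip_square_c (a point): Loose steel chip on the fixture plate: square-bar offcut 14 x 14 x 9 high (mm), about 14 g. Point on its upright axis, 4 above its underside.
- chip_step_c (a point): Loose steel chip on the fixture plate: stepped offcut 18 x 13, 10 high on one half, 5 on the other (mm), about 14 g. Point on its upright axis, 4 above its underside.
Not all that is in view belongs to the job. Leave any pink look-alike of the part that bears scraper_mid alone.

How it is judged (in metres and radians):
On the way, in this order (a step that is already met when the one before it is completed fails the run):
1. the scraper stands upright and has been let go (angle between scraper_mid's own z axis and vertical below 0.1 rad and contact force between scraper and the fingers below 0.1 N and linear speed of scraper below 0.02 m/s), for 0.2 s.
2. all five chips are in the tray (y of chip_flat_c in the frame of fixture between 0.045 and 0.115 m and x of chip_flat_c in the frame of fixture between -0.1 and 0.1 m and z of each of chip_flat_c, chip_slug_c, chip_angle_c, chip_square_c, chip_step_c in the frame of fixture below 0.028 m and y of chip_slug_c in the frame of fixture between 0.045 and 0.115 m and x of chip_slug_c in the frame of fixture between -0.1 and 0.1 m and y of chip_angle_c in the frame of fixture between 0.045 and 0.115 m and x of chip_angle_c in the frame of fixture between -0.1 and 0.1 m and y of chip_square_c in the frame of fixture between 0.045 and 0.115 m and x of chip_square_c in the frame of fixture between -0.1 and 0.1 m and y of chip_step_c in the frame of fixture between 0.045 and 0.115 m and x of chip_step_c in the frame of fixture between -0.1 and 0.1 m), for 0.2 s.
3. the scraper hangs in the rack's slot, turned a quarter turn (z of scraper_mid in the frame of rack between 0.082 and 0.096 m and horizontal distance between scraper_mid and rack below 0.036 m and angle between scraper_mid's own z axis and vertical below 0.12 rad and angle between the y axis of scraper_mid and the x axis of rack, either way round above 1.25 rad), for 0.1 s.
At the end, for the whole second after the job is handed in: All five chips are in the tray (within its outline and below the plate's upper face); the scraper hangs upright (within 7 degrees) through the rack's slot with its collar on the rack (height within 7 mm), its blade within 18 degrees of square to the slot, released and at rest (all of step 2 and all of step 3 and contact force between scraper and the fingers below 0.1 N and linear speed of scraper below 0.02 m/s); the robot touches nothing.
It fails at once if the gripper or arm touches a chip (contact force between any of chip_flat, chip_slug, chip_angle, chip_square, chip_step and the fingers above 0.3 N or contact force between any of chip_flat, chip_slug, chip_angle, chip_square, chip_step and the arm above 0.3 N).
It fails at once if a bystander is moved by more than 30 mm (distance of any of tin_c, wrench, jack_c from where it was at the start of the episode above 0.03 m).
It also fails if it takes over 72 s, if anything falls off the work surface, if the arm or the gripper's body presses on something with over 40 N, if the wrist force passes 120 N, or if a joint passes its speed limit or range.

ROBOT

A 7-joint arm with a two-finger parallel gripper is mounted at the origin on the work surface. World frame = base frame: x ahead of the robot, y to its left, z up, the work surface at z = 0. Lengths are in m, angles in degrees, forces in N, time in s.
With the tool pointing down it reaches from about 0.425 to 0.95 m from the base axis. Payload 4.7 kg.
Tool frame: the origin (TCP) lies between the finger pads; the fingertips stand 17 mm ahead of it and the grasp point (between the pads) lies 2 mm behind it; z points along the fingers, y is the direction in which the jaws open and shut (so a half turn about z gives the same grasp; the last joint's range is limited). The gripper opens to 85 mm and grips with 20 to 120 N. Pads are 22 mm wide; open, the fingers measure 114 mm over their backs; the gripper's body (76 mm by 85 mm) begins 54 mm behind the grasp point. The pads swing forward as they close: fully open they stand 13 mm farther back than shut.
Start: joints at [62.802, 26.849, -2.785, 87.806, 1.381, 65.374, -4.715], TCP at [0.291, -0.609, 0.248] pointing down, gripper open.
Joint ranges: [-148.3, 148.3], [-19.14, 114.17], [-79.39, 73.82], [5.75, 140.21], [-59.74, 239.74], [12.07, 113.84], [-152.46, 152.46]. Speed limits (degrees/s): [147.25, 147.25, 180, 180, 180, 180, 180].

INTERFACE

Orientations are given as a 3x3 rotation matrix whose columns are the frame's x, y, z axes.
In Python, from cell import sense, viewer, close_job gives the robot as it stands. The module is installed in compiled form; this text tells all that it offers.
- The arm moves only by the shell command python3 -m jog 'ROWS'. ROWS is JSON, a list of rows, each a list of 7 numbers: the shift along the world's x, y, z in m, then the turn, a rotation vector about the world's x, y, z in rad, then the closure, from 0 (fully open) to 1 (shut). A call has 1 to 12 rows; each row shifts and turns the commanded pose from where the row before left it; what a row does not reach is not made up. A row lasts 1/8 s, in which the tool goes at most 62.5 mm and 10.7 degrees, less where a joint would pass 70% of its speed; a pose out of reach is approached as far as the arm can. A call with a gripper value outside its range is refused whole. The fingers move at their own pace and stop on an object; the grip force is fixed at half the most. Time passes only in rows, so rows that do not move let the fingers close. It gives the time, the measured TCP pose, the force and the opening at its end, in the units of the state.
- sense(): the state, without advancing time (a new reading comes with each control period).
- viewer.camera(name): name is "scene" or "top" or "wrist"; returns a dict with "img" (420x560x3 uint8, red, green, blue), "K" (3x3 intrinsics, pixels), "D" ([k1, k2, p1, p2, k3] as OpenCV has them; the pictures are not rectified), "rvec" (rotation vector, rad) and "tvec" (3), from world to camera coordinates, as OpenCV has them. Camera axes: x right, y down, z forward; pixel columns grow to the right and rows downward; lengths in m; the calibration is good to about 2 mm. A picture is of the moment at which its call begins. There is no depth.
- close_job(): hands the job in, once; it reports no verdict.
Trained networks look in a picture, given as the dict that the camera call returned (one of the last four; its "shot" number tells which), for a name from the list of things; names that differ only in an ending like _2 or _b are one class to them, and where a whole thing is asked for, a point or a joint stands for the part that bears it (a point fixed in the world has none). Each returns a list of dicts, best first, with "p" (0 to 1); they miss things now and then, are a little off and sometimes report something else, mostly with a low value. They report only what shows in the picture. A call takes as long as a camera call. They do not tell look-alikes from the thing itself.
- viewer.regions_of(picture, target): "mask" (420x560 bool, what is visible of it) and "bbox" ([left, top, width, height] in pixels, round what is visible of it).
- viewer.mark_of(picture, target): "location" ([row, column] in pixels: a listed point, or the origin of a listed thing).
The state is a dict: "time": time; "joints": joint angles; "joint_velocities": joint speeds; "effort": joint torques, N m; "tcp_pos": TCP position; "orientation": TCP orientation; "contact_force": force on the tool from outside, world axes, zero at the start; "torque": the same for the moment, N m; "grip_width": finger opening in m.
Only numpy, scipy, OpenCV 4.12 (cv2) and the standard library are available. Lean on these libraries where they do the work, as an engineer would, in place of code of your own. Each camera call takes 0.05 s, during which the arm holds its last target.

## Working session

There is one attempt and no reset: what is moved stays moved. The work goes in short steps, Python scripts to look and compute and a shell command to move; the robot and the scene stay as the last step left them, time stands still between calls to the robot, and variables do not carry over. Pictures are saved under pics/ and viewed, and the job is handed in when it is done.

```bash
mkdir -p pics; ls; cat > h.py <<'E'
import numpy as np, cv2
from cell import sense, viewer
def shot(name,fn=None):
    p=viewer.camera(name)
    if fn: cv2.imwrite('pics/'+fn,p['img'][:,:,::-1])
    return p
def ray(p,rc):
    R,_=cv2.Rodrigues(np.array(p['rvec'],float)); t=np.array(p['tvec'],float).ravel()
    u=cv2.undistortPoints(np.array([[[rc[1],rc[0]]]],float),np.array(p['K'],float),np.array(p['D'],float)).ravel()
    d=R.T@np.array([u[0],u[1],1]); return -R.T@t,d/np.linalg.norm(d)
def atz(p,rc,z):
    o,d=ray(p,rc); return o+d*(z-o[2])/d[2]
def proj(p,X):
    q,_=cv2.projectPoints(np.array(X,float).reshape(-1,1,3),np.array(p['rvec'],float),np.array(p['tvec'],float),np.array(p['K'],float),np.array(p['D'],float)); return q.reshape(-1,2)[:,::-1]
def tri(rs):
    A=np.zeros((3,3));b=np.zeros(3)
    for o,d in rs:
        M=np.eye(3)-np.outer(d,d);A+=M;b+=M@o
    return np.linalg.solve(A,b)
E
python3 - <<'E'
from h import *
np.set_printoptions(precision=4,suppress=True)
s=sense();print(s['time'],s['tcp_pos'],s['grip_width']);print(np.array(s['orientation']))
names="scraper_mid scraper_grip scraper_blade fixture lane_a lane_b tray rack tin_c wrench jack_c chip_flat_c chip_slug_c chip_angle_c chip_square_c chip_step_c".split()
for c in ['scene','top']:
    p=shot(c,c+'0.png')
    o,d=ray(p,(210,280));print(c,o,d)
    for n in names:
        print(n,[(round(m['p'],2),np.round(m['location'],1).tolist(),atz(p,m['location'],0.03 if 'tin' not in n else .075).round(3).tolist()) for m in viewer.mark_of(p,n)[:3]])
E
```

```text
pics
0.0 [ 0.2908 -0.6085  0.2472] 0.08531485070738128
[[ 0.9022  0.4312 -0.0009]
 [ 0.4312 -0.9022  0.0018]
 [-0.0001 -0.002  -1.    ]]
scene [ 0.9939 -0.4805  1.0599] [-0.3379  0.4546 -0.8241]
scraper_mid [(0.85, [152.1, 310.3], [0.53, 0.274, 0.03]), (0.67, [130.6, 244.3], [0.351, 0.236, 0.03]), (0.64, [101.9, 287.7], [0.382, 0.386, 0.03])]
scraper_grip [(0.97, [149.4, 316.0], [0.537, 0.29, 0.03]), (0.95, [125.7, 241.0], [0.333, 0.245, 0.03]), (0.69, [100.3, 283.3], [0.369, 0.384, 0.03])]
scraper_blade [(0.97, [145.6, 291.9], [0.481, 0.265, 0.03]), (0.77, [113.1, 306.5], [0.447, 0.381, 0.03]), (0.62, [146.0, 250.8], [0.397, 0.204, 0.03])]
fixture [(0.96, [234.7, 258.4], [0.571, 0.005, 0.03])]
lane_a [(0.91, [273.3, 247.9], [0.612, -0.086, 0.03]), (0.9, [248.4, 211.8], [0.509, -0.083, 0.03]), (0.21, [262.9, 253.7], [0.607, -0.058, 0.03])]
lane_b [(0.91, [273.3, 247.9], [0.612, -0.086, 0.03]), (0.9, [248.4, 211.8], [0.509, -0.083, 0.03]), (0.21, [262.9, 253.7], [0.607, -0.058, 0.03])]
tray [(0.92, [212.6, 274.9], [0.566, 0.075, 0.03])]
rack [(0.56, [318.4, 162.1], [0.533, -0.269, 0.0
[... 1374 characters left out ...]
[(0.76, [228.3, 274.0], [0.557, 0.087, 0.03])]
rack [(0.73, [242.1, 419.0], [0.525, -0.248, 0.03])]
tin_c [(0.77, [136.3, 270.3], [0.762, 0.095, 0.075])]
wrench [(0.88, [144.2, 214.5], [0.753, 0.226, 0.03])]
jack_c [(0.91, [143.4, 359.4], [0.756, -0.112, 0.03])]
chip_flat_c []
chip_slug_c [(0.57, [204.7, 315.8], [0.612, -0.01, 0.03])]
chip_angle_c [(0.38, [210.4, 337.5], [0.598, -0.06, 0.03]), (0.34, [142.6, 362.5], [0.758, -0.12, 0.03])]
chip_square_c [(0.75, [242.1, 325.7], [0.525, -0.032, 0.03]), (0.58, [201.9, 297.6], [0.618, 0.032, 0.03])]
chip_step_c [(0.62, [260.0, 307.2], [0.484, 0.011, 0.03]), (0.43, [245.1, 194.3], [0.518, 0.27, 0.03]), (0.26, [228.1, 273.8], [0.558, 0.087, 0.03])]
```

View pics/scene0.png

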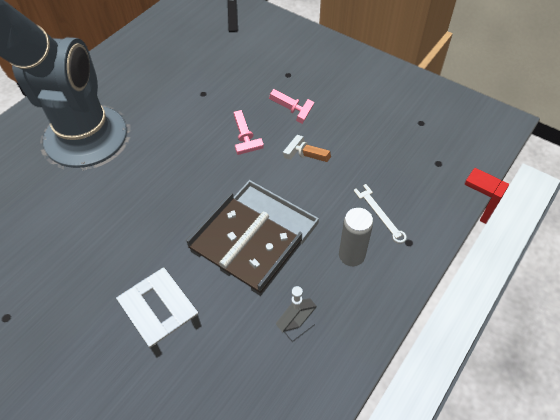

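View pics/top0.png

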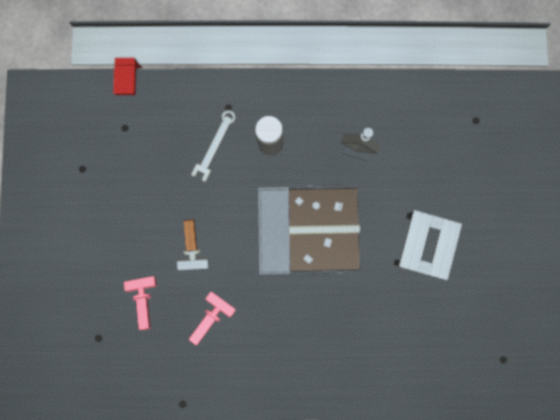

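The real scraper is the wooden-gripped one (top ≈ row 245, col 190). The pink ones are decoys. The fixture is nearly world-aligned with its tray towards +y, and the rack is at right (244, 431). I'll enlarge these areas to measure them.

```bash
python3 - <<'E'
import cv2
im=cv2.imread('pics/top0.png')
cv2.imwrite('pics/t_fix.png',cv2.resize(im[180:282,250:370],None,fx=6,fy=5.8,interpolation=cv2.INTER_CUBIC))
a=cv2.resize(im[200:290,390:470],None,fx=5,fy=5,interpolation=cv2.INTER_CUBIC)
b=cv2.resize(im[210:300,160:230],None,fx=5,fy=5,interpolation=cv2.INTER_CUBIC)
import numpy as np
cv2.imwrite('pics/t_rs.png',np.hstack([a,b]))
E
```

```text
(no output)
```

View pics/t_fix.png

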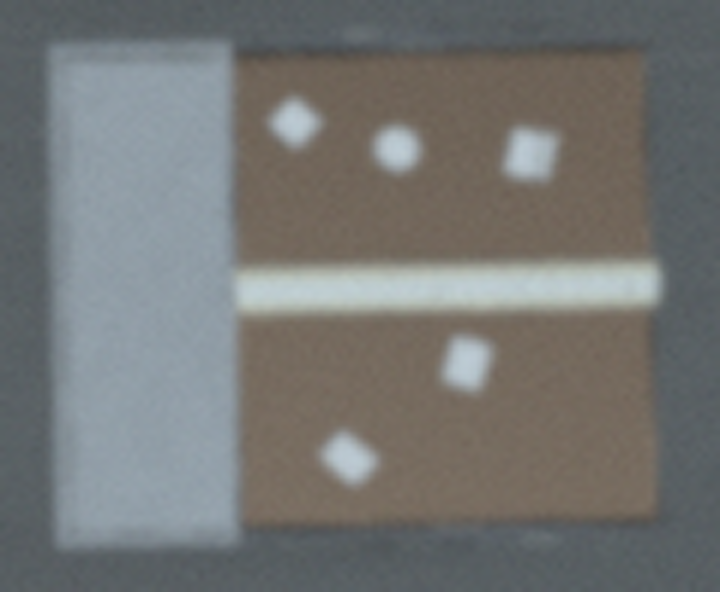

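View pics/t_rs.png

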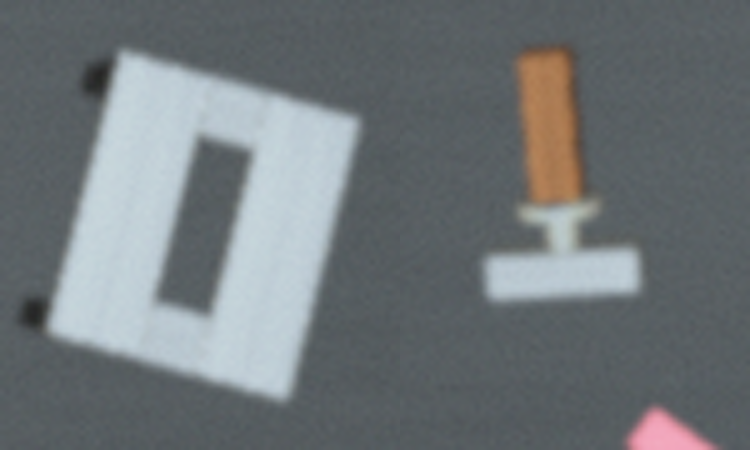

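```bash
python3 - <<'E'
from h import *
np.set_printoptions(precision=4,suppress=True)
p=shot('top')
def P(pts,fx,fy,ox,oy,z): 
    return np.array([atz(p,((y+.5)/fy-.5+oy,(x+.5)/fx-.5+ox),z)[:2] for x,y in pts])
F=lambda pts,z:P(pts,6,5.8,250,180,z)
print('tray rim outer L',F([(48,42),(57,548)],.022)); print('tray/plate edge', F([(234,44),(241,546)],.026))
print('rod',F([(235,290),(660,284)],.045))
print('plate right end corners z.03/.052',F([(645,50),(657,522)],.03),F([(645,50),(657,522)],.052))
print('chips',F([(295,122),(397,148),(531,154),(467,362),(349,459)],.037))
R=lambda pts,z:P(pts,5,5,390,200,z)
c=R([(120,50),(360,120),(290,402),(48,332)],.07);s=R([(200,135),(254,150),(209,315),(156,300)],.07)
print('rack',c,c.mean(0),s.mean(0)); 
for q in (c,s):
    a=(q[0]+q[1]-q[2]-q[3])/2;b=(q[0]+q[3]-q[1]-q[2])/2
    print(np.linalg.norm(a),np.degrees(np.arctan2(a[1],a[0])),np.linalg.norm(b),np.degrees(np.arctan2(b[1],b[0])))
S=lambda pts,z:P(np.array(pts)-[400,0],5,5,160,210,z)
g=S([(517,50),(573,50),(582,202),(530,204)],.03);print('grip',g,g[:2].mean(0),g[2:].mean(0))
b=S([(485,258),(638,250),(640,292),(490,300)],.02);print('blade',b,b.mean(0),b[0]-b[1])
E
```

```text
tray rim outer L [[0.6542 0.1256]
 [0.4518 0.1212]]
tray/plate edge [[0.6529 0.0532]
 [0.4529 0.0505]]
rod [[ 0.5536  0.0529]
 [ 0.556  -0.1083]]
plate right end corners z.03/.052 [[ 0.6502 -0.1057]
 [ 0.4624 -0.1085]] [[ 0.6476 -0.1025]
 [ 0.4635 -0.1052]]
chips [[ 0.6205  0.0299]
 [ 0.6102 -0.0092]
 [ 0.6078 -0.0605]
 [ 0.5256 -0.0355]
 [ 0.4875  0.0095]]
rack [[ 0.5975 -0.2261]
 [ 0.5661 -0.3336]
 [ 0.441  -0.2992]
 [ 0.4721 -0.1917]] [ 0.5192 -0.2627] [ 0.5195 -0.2627]
0.12987458664019272 -15.342912477810929 0.1119286705271103 73.79127309672025
0.07634036346874948 -16.304582667017776 0.024782882424033936 74.32832815597577
grip [[0.577  0.297 ]
 [0.577  0.2711]
 [0.5071 0.266 ]
 [0.5061 0.2899]] [0.577 0.284] [0.5066 0.2779]
blade [[0.4811 0.3125]
 [0.4849 0.2415]
 [0.4655 0.2404]
 [0.4617 0.3099]] [0.4733 0.2761] [-0.0038  0.071 ]
```

```bash
cat > fk.py <<'E'
import numpy as np
from scipy.optimize import least_squares
from scipy.spatial.transform import Rotation as Ro
MD=[(0,0,.267),(-90,0,0),(90,0,.293),(90,.0525,0),(90,.0775,.3425),(90,0,0),(-90,.076,.097)]
def fk(q,L):
    T=np.eye(4)
    for (al,a,d),t in zip(MD,np.radians(q)):
        al=np.radians(al);ca,sa,c,s=np.cos(al),np.sin(al),np.cos(t),np.sin(t)
        T=T@np.array([[c,-s,0,a],[s*ca,c*ca,-sa,-d*sa],[s*sa,c*sa,ca,d*ca],[0,0,0,1]])
    T=T@np.array([[1,0,0,0],[0,1,0,0],[0,0,1,L],[0,0,0,1.]]); return T
E
python3 - <<'E'
from fk import *
import itertools
np.set_printoptions(precision=3,suppress=True)
q=np.array([62.802,26.849,-2.785,87.806,1.381,65.374,-4.715])
best=[]
R0=np.array([[.9022,.4312,-.0009],[.4312,-.9022,.0018],[-.0001,-.002,-1]])
for sg in itertools.product([1,-1],repeat=7):
    T=fk(q*np.array(sg),.17); best.append((T[2,2],sg,np.hypot(T[0,3],T[1,3]),T[2,3],T[:3,3],T[:3,2]))
best.sort(key=lambda b:b[0])
for b in best[:12]:print(b)
E
```

```text
(np.float64(-0.997076318070222), (1, 1, 1, 1, 1, 1, 1), np.float64(0.5715357577872308), np.float64(0.1343720088486749), array([0.281, 0.498, 0.134]), array([-0.038, -0.066, -0.997]))
(np.float64(-0.997076318070222), (1, 1, 1, 1, 1, 1, -1), np.float64(0.5715357577872308), np.float64(0.1343720088486749), array([0.281, 0.498, 0.134]), array([-0.038, -0.066, -0.997]))
(np.float64(-0.997076318070222), (1, 1, -1, 1, -1, 1, 1), np.float64(0.5715357577872309), np.float64(0.1343720088486749), array([0.241, 0.518, 0.134]), array([-0.032, -0.069, -0.997]))
(np.float64(-0.997076318070222), (1, 1, -1, 1, -1, 1, -1), np.float64(0.5715357577872309), np.float64(0.1343720088486749), array([0.241, 0.518, 0.134]), array([-0.032, -0.069, -0.997]))
(np.float64(-0.997076318070222), (1, -1, 1, -1, 1, -1, 1), np.float64(0.25110833500619517), np.float64(0.05783938609707803), array([-0.123, -0.219,  0.058]), array([ 0.038,  0.066, -0.997]))
(np.float64(-0.997076318070222), (1, -1, 1, -1, 1, -1, -1), np.float64(0.25110833500619517), np.float64(0.05783938609707803), array([-0.123, -0.219,  0.058]), array([ 0.03
[... 461 characters left out ...]
1), np.float64(0.5715357577872309), np.float64(0.1343720088486749), array([ 0.241, -0.518,  0.134]), array([-0.032,  0.069, -0.997]))
(np.float64(-0.997076318070222), (-1, 1, 1, 1, 1, 1, -1), np.float64(0.5715357577872309), np.float64(0.1343720088486749), array([ 0.241, -0.518,  0.134]), array([-0.032,  0.069, -0.997]))
(np.float64(-0.997076318070222), (-1, 1, -1, 1, -1, 1, 1), np.float64(0.5715357577872308), np.float64(0.1343720088486749), array([ 0.281, -0.498,  0.134]), array([-0.038,  0.066, -0.997]))
(np.float64(-0.997076318070222), (-1, 1, -1, 1, -1, 1, -1), np.float64(0.5715357577872308), np.float64(0.1343720088486749), array([ 0.281, -0.498,  0.134]), array([-0.038,  0.066, -0.997]))
```

```bash
python3 -m jog '[[0.02,0.0556,0,0,0,0.171,0],[0.02,0.0556,0,0,0,0.171,0],[0.02,0.0556,0,0,0,0.171,0],[0.02,0.0556,0,0,0,0.171,0],[0.02,0.0556,0,0,0,0.171,0],[0.02,0.0556,0,0,0,0.171,0],[0.02,0.0556,0,0,0,0.171,0],[0.02,0.0556,0,0,0,0.171,0]]'; python3 -c "
from cell import sense;print(sense()['joints'])"
```

```text
time: 2.75
tcp_pos: [0.4516, -0.1625, 0.2488]
orientation: [[-0.246, 0.969, 0.001], [0.969, 0.246, -0.001], [-0.001, 0.001, -1.0]]
contact_force: [0.2, -0.2, 0.3]
grip_width: 0.0855
[ 41.27860749  10.74776387 -29.94472301 112.17522943   6.29433786
  58.56706297  22.7119527 ]
```

```bash
python3 -m jog '[[0.02,0.0556,0,0,0,0.171,0],[0.02,0.0556,0,0,0,0.171,0],[0.02,0.0556,0,0,0,0.171,0],[0.02,0.0556,0,0,0,0.171,0],[0.02,0.0556,0,0,0,0.171,0],[0.02,0.0556,0,0,0,0.171,0],[0.02,0.0556,-0.01,0,0,0.171,0],[0.02,0.0556,-0.01,0,0,0.171,0]]'; python3 - <<'E'
from h import *
print(np.round(sense()['joints'],1))
shot('wrist','w1.png')
E
```

```text
time: 3.75
tcp_pos: [0.6121, 0.2819, 0.2282]
orientation: [[-0.999, -0.045, 0.001], [-0.045, 0.999, -0.0], [-0.001, -0.0, -1.0]]
contact_force: [1.1, 0.7, 0.7]
grip_width: 0.0854
[  2.7  35.7 -48.2  87.4  27.7  69.4  42.6]
```

View pics/w1.png

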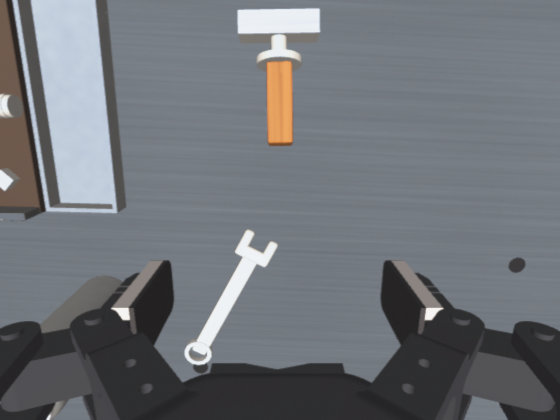

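```bash
python3 -m jog '[[0,0,-0.02,-0.006,0.153,0,0],[0,0,-0.03,-0.006,0.153,0,0],[0,0,-0.03,-0.006,0.153,0,0],[0,0,-0.028,-0.006,0.153,0,0]]'; python3 - <<'E'
from h import *
np.set_printoptions(precision=4,suppress=True)
print(np.round(sense()['joints'],1))
w=shot('wrist','w2.png'); t=shot('top','t2.png')
for n,z in [('scraper_grip',.030),('scraper_blade',.0122)]:
    for p in (w,t):
        print(n,[(round(m['p'],2),np.round(m['location'],1),atz(p,m['location'],z)) for m in viewer.mark_of(p,n)[:2]])
# predicted outlines
x0=np.array([.468,.2765]);e=np.array([np.cos(.04),np.sin(.04)])
a=np.radians(14.74)
def pt(s,x,y): # scraper coords mm
    h=s*np.cos(a)+x*np.sin(a); z=s*np.sin(a)-x*np.cos(a)+10*np.cos(a)
    q=x0+e*h/1000+np.array([-e[1],e[0]])*y/1000
    return [q[0],q[1],z/1000]
print(proj(w,[pt(114,-11,-11),pt(114,-11,11),pt(44,-11,11),pt(0,-10,35),pt(0,-10,-35),pt(20,-10,35)]))
E
```

```text
time: 4.3
tcp_pos: [0.6117, 0.2801, 0.1196]
orientation: [[-0.815, -0.038, -0.578], [-0.032, 0.999, -0.022], [0.578, 0.0, -0.816]]
contact_force: [0.4, -0.2, -0.1]
grip_width: 0.0855
[ -1.   58.1 -45.6  68.2  16.6  95.6  49.2]
scraper_grip [(0.89, array([ 12.7, 408.2]), array([0.3649, 0.3866, 0.03  ])), (0.6, array([202. , 282.3]), array([0.5451, 0.2825, 0.03  ]))]
scraper_grip [(0.92, array([237.1, 191.2]), array([0.5367, 0.2774, 0.03  ])), (0.75, array([328.1, 201.6]), array([0.3299, 0.2511, 0.03  ]))]
scraper_blade [(0.91, array([ 36., 208.]), array([0.38  , 0.2095, 0.0122])), (0.77, array([ 83.8, 424.7]), array([0.4254, 0.4018, 0.0122]))]
scraper_blade [(0.88, array([305.8, 218.3]), array([0.3781, 0.2159, 0.0122])), (0.87, array([261.4, 188.9]), array([0.4804, 0.2855, 0.0122]))]
[[236.8012 260.7723]
 [236.7478 296.0437]
 [153.3675 292.9311]
 [113.8076 321.0128]
 [113.9034 234.5558]
 [131.2787 322.89  ]]
```

View pics/w2.png

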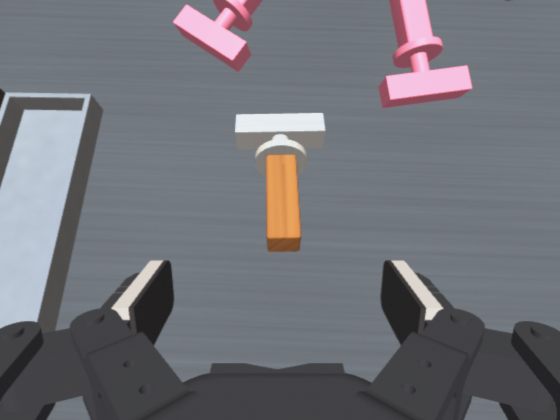

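```bash
python3 -m jog '[[-0.014,0.001,-0.022,0,0,0.009,0],[-0.015,0.001,-0.022,0,0,0.008,0],[-0.015,0,-0.022,0,0,0,0],[-0.0137,0,-0.0226,0,0,0,0],[0,0,0,0,0,0,0],[0,0,0,0,0,0,0.5],[0,0,0,0,0,0,1],[0,0,0,0,0,0,1],[0,0,0,0,0,0,1],[0,0,0,0,0,0,1]]'; python3 - <<'E'
from h import *
print(np.round(sense()['joints'],1),sense()['grip_width'])
shot('wrist','w3.png')
E
```

```text
time: 5.85
tcp_pos: [0.5538, 0.2827, 0.0322]
orientation: [[-0.817, -0.057, -0.574], [-0.047, 0.998, -0.032], [0.575, 0.001, -0.818]]
contact_force: [0.8, 0.6, 3.0]
grip_width: 0.0208
[ -0.3  59.9 -45.2  79.5  18.7  83.9  47.6] 0.020835146642723873
```

View pics/w3.png

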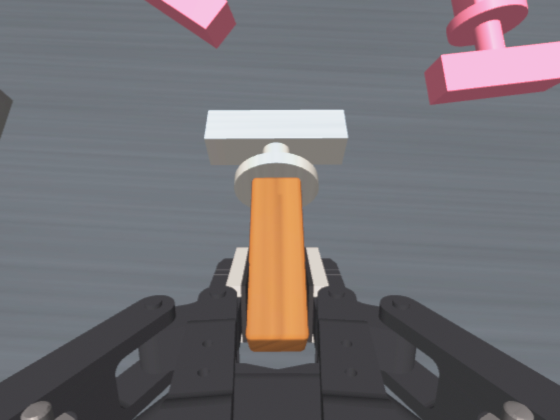

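```bash
python3 -m jog '[[0,0,0.03,0,0,0,1],[0,0,0.03,0,0,0,1],[0,0,0.03,0.009,-0.164,0,1],[0,0,0,0.009,-0.164,0,1],[0,0,0,0.009,-0.164,0,1],[0,0,0,0.009,-0.164,0,1],[0,0,0,0.009,-0.164,0,1],[0,0,0,0.009,-0.164,0,1]]'; python3 - <<'E'
from h import *
print(np.round(sense()['joints'],1),sense()['grip_width'])
E
```

```text
time: 6.9
tcp_pos: [0.5525, 0.2825, 0.1233]
orientation: [[-0.928, -0.056, 0.368], [-0.052, 0.998, 0.02], [-0.369, -0.0, -0.929]]
contact_force: [1.0, -0.8, -4.5]
grip_width: 0.0213
[ -8.9  27.6 -34.9 114.5  53.2  35.3  12.2] 0.021258601876866665
```

```bash
python3 -m jog '[[0,0,0,0.009,-0.162,0,1],[0,0,0,0.009,-0.162,0,1],[0,0,0,0,0,0,1]]'; python3 - <<'E'
from h import *
print(np.round(sense()['joints'],1),sense()['grip_width'])
shot('wrist','w4.png');s=shot('scene')
cv2.imwrite('pics/s4.png',cv2.resize(s['img'][60:200,220:400,::-1],None,fx=4,fy=4,interpolation=cv2.INTER_CUBIC))
E
```

```text
time: 7.28
tcp_pos: [0.5537, 0.2793, 0.1199]
orientation: [[-0.825, -0.047, 0.564], [-0.05, 0.999, 0.01], [-0.563, -0.02, -0.826]]
contact_force: [-0.3, -0.6, -3.2]
grip_width: 0.021
[-21.4  25.1 -23.1 122.1  81.   30.8 -18.7] 0.020957217104575824
```

View pics/w4.png

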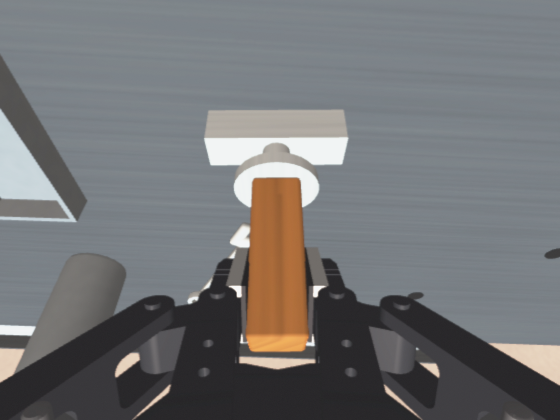

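View pics/s4.png

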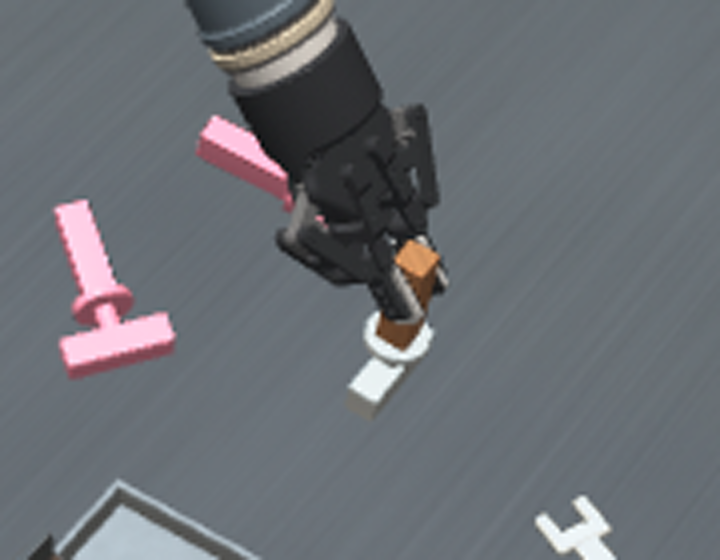

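```bash
python3 -m jog '[[0,0,-0.007,0.01,-0.035,0,1],[0,0,-0.007,0.01,-0.034,0,1],[0,0,-0.007,0.003,-0.034,0,1],[0,0,-0.006,0,0,0,1],[0,0,0,0,0,0,1]]'; python3 - <<'E'
from h import *
print(np.round(sense()['joints'],1),sense()['grip_width'])
E
```

```text
time: 8.0
tcp_pos: [0.5572, 0.2783, 0.0929]
orientation: [[-0.762, -0.041, 0.646], [-0.03, 0.999, 0.027], [-0.647, 0.001, -0.762]]
contact_force: [0.1, -0.8, -4.3]
grip_width: 0.0211
[-23.5  28.6 -21.9 125.9 103.2  34.4 -42.3] 0.02112549836485205
```

```bash
python3 -m jog '[[0,0,-0.0015,0,0,0,1],[0,0,-0.001,0,0,0,1],[0,0,0,0,0,0,1]]'; python3 - <<'E'
from h import *
s=shot('scene')
cv2.imwrite('pics/s5.png',cv2.resize(s['img'][100:180,280:360,::-1],None,fx=7,fy=7,interpolation=cv2.INTER_CUBIC))
E
```

```text
time: 8.38
tcp_pos: [0.557, 0.2786, 0.0912]
orientation: [[-0.76, -0.042, 0.648], [-0.031, 0.999, 0.028], [-0.649, 0.001, -0.761]]
contact_force: [-0.5, -0.7, -0.7]
grip_width: 0.0214
```

View pics/s5.png

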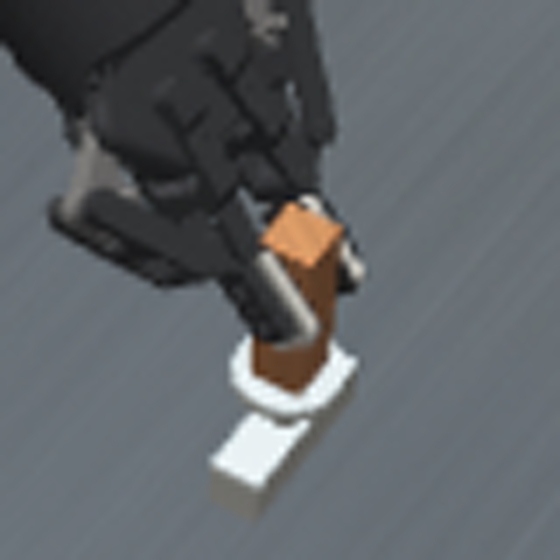

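```bash
python3 -m jog '[[0,0,-0.001,0,0,0,1],[0,0,0,0,0,0,1]]'; python3 -m jog '[[0,0,0,0,0,0,0.6],[0,0,0,0,0,0,0.4],[0,0,0,0,0,0,0.1],[0,0,0,0,0,0,0],[0,0,0,0,0,0,0],[0,0,0,0,0,0,0]]'; python3 - <<'E'
from h import *
s=shot('scene')
cv2.imwrite('pics/s6.png',cv2.resize(s['img'][100:180,280:360,::-1],None,fx=7,fy=7,interpolation=cv2.INTER_CUBIC))
E
```

```text
time: 8.68
tcp_pos: [0.5572, 0.2787, 0.0912]
orientation: [[-0.759, -0.042, 0.65], [-0.031, 0.999, 0.028], [-0.651, 0.001, -0.759]]
contact_force: [-3.9, -2.9, 7.7]
grip_width: 0.0212
time: 9.43
tcp_pos: [0.5565, 0.2786, 0.0895]
orientation: [[-0.761, -0.042, 0.647], [-0.032, 0.999, 0.028], [-0.648, 0.001, -0.762]]
contact_force: [0.4, 0.6, -0.6]
grip_width: 0.0857
```

View pics/s6.png

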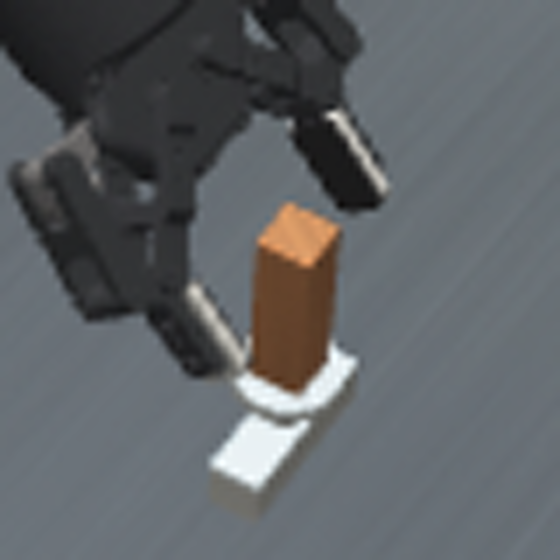

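```bash
python3 -m jog '[[-0.026,-0.001,0.03,0,0,0,0],[-0.026,-0.001,0.03,0,0,0,0],[-0.026,-0.001,0.03,0,0,0,0],[0.01,0,0.03,-0.006,0.176,0,0],[0.01,0.001,0.02,-0.006,0.176,0,0],[0.01,0.001,0,-0.006,0.176,0,0],[0,0.001,0,-0.006,0.176,0,0],[0,0,0,0,0,0,0]]'; python3 - <<'E'
from h import *
print(np.round(sense()['joints'],1))
w=shot('wrist','w7.png');t=shot('top','t7.png')
cv2.imwrite('pics/t7.png',cv2.resize(t['img'][200:300,140:260,::-1],None,fx=6,fy=6,interpolation=cv2.INTER_CUBIC))
E
```

```text
time: 10.48
tcp_pos: [0.5034, 0.2657, 0.2007]
orientation: [[-0.973, -0.018, 0.23], [-0.028, 0.999, -0.04], [-0.229, -0.045, -0.972]]
contact_force: [-0.2, -0.1, -1.3]
grip_width: 0.0849
[-11.6  18.5 -31.  111.3  27.5  47.1  32.9]
```

View pics/w7.png

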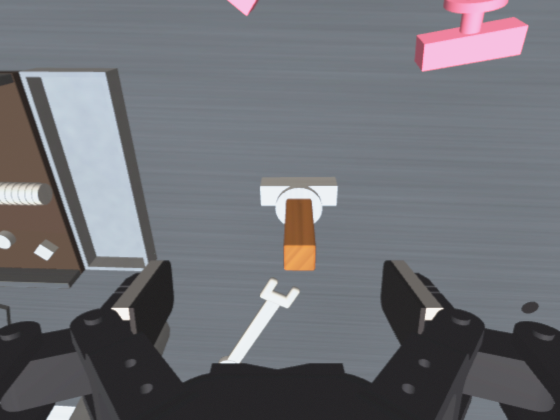

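View pics/t7.png

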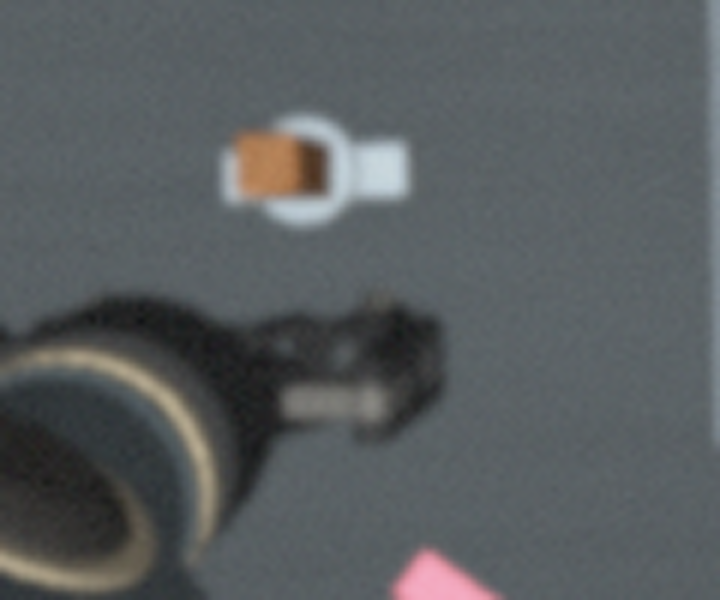

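```bash
python3 - <<'E'
from h import *
np.set_printoptions(precision=4,suppress=True)
w=shot('wrist');t=shot('top')
print(atz(w,(259.5,299.5),.114),atz(t,(200+166/6-.4,140+268/6-.4),.114))
f=lambda x,y,z:atz(t,(200+(y+.5)/6-.5,140+(x+.5)/6-.5),z)
b=[f(222,148,.02),f(222,205,.02),f(409,140,.02),f(409,199,.02)];print(np.array(b),np.mean(b,0))
# wrist blade top face corners z=.02 : far top edge (262,179?) near edge row 205
print([atz(w,(190,c),.02) for c in (261,337)])
R=np.array(sense()['orientation']); print(cv2.Rodrigues(np.array([[-1,0,0],[0,1,0],[0,0,-1.]])@np.array([[1,0,0],[0,1,0],[0,0,1]])@R.T)[0].ravel())
E
```

```text
[0.5539 0.2795 0.114 ] [0.5561 0.2763 0.114 ]
[[0.5667 0.3139 0.02  ]
 [0.5446 0.3135 0.02  ]
 [0.5699 0.2413 0.02  ]
 [0.547  0.241  0.02  ]] [0.557  0.2774 0.02  ]
[array([0.5493, 0.2448, 0.02  ]), array([0.5461, 0.3137, 0.02  ])]
[ 0.0459  0.2293 -0.0306]
```

```bash
python3 -m jog '[[0.017,0.004,0.006,0.0153,0.077,0.004,0],[0.018,0.004,0.004,0.0153,0.077,0.004,0],[0.0176,0.0043,0,0.0153,0.075,0.004,0],[0,0,0,0,0,0,0]]'; python3 - <<'E'
from h import *
np.set_printoptions(precision=4,suppress=True)
print(np.round(sense()['joints'],1))
w=shot('wrist','w8.png')
E
```

```text
time: 11.18
tcp_pos: [0.554, 0.2781, 0.2092]
orientation: [[-0.999, -0.038, 0.001], [-0.038, 0.999, 0.005], [-0.002, 0.005, -1.0]]
contact_force: [-0.3, -0.1, -0.6]
grip_width: 0.0854
[ -6.2  27.3 -33.3  96.9  16.6  60.5  47.4]
```

View pics/w8.png

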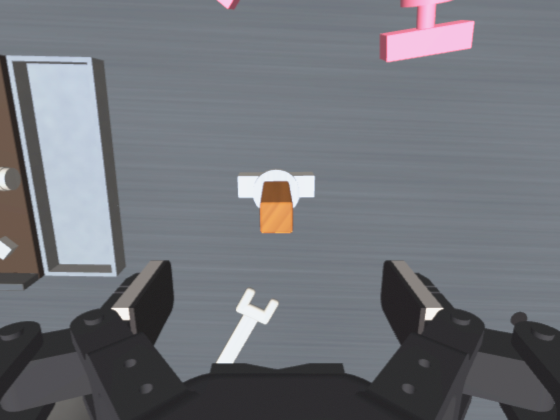

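```bash
python3 - <<'E'
from h import *
np.set_printoptions(precision=4,suppress=True)
w=shot('wrist')
print(atz(w,(219,276),.114),atz(w,(233,276),.114),atz(w,(206,276),.114)); print([atz(w,(r,c),.02) for r,c in ((175,238),(198,238),(174,314),(197,314))])
E
```

```text
[0.5572 0.2798 0.114 ] [0.5671 0.2802 0.114 ] [0.5483 0.2795 0.114 ]
[array([0.5471, 0.245 , 0.02  ]), array([0.5688, 0.2452, 0.02  ]), array([0.5435, 0.3142, 0.02  ]), array([0.5651, 0.3157, 0.02  ])]
```

```bash
python3 -m jog '[[0.0025,0.0014,-0.03,0.005,0,0.01,0],[0,0,-0.03,0,0,0,0],[0,0,-0.03,0,0,0,0],[0,0,-0.029,0,0,0,0],[0,0,0,0,0,0,0]]'; python3 -m jog '[[0,0,0,0,0,0,0.6],[0,0,0,0,0,0,1],[0,0,0,0,0,0,1],[0,0,0,0,0,0,1],[0,0,0,0,0,0,1]]'
```

```text
time: 11.9
tcp_pos: [0.5524, 0.2797, 0.0894]
orientation: [[-0.999, -0.053, -0.003], [-0.053, 0.999, 0.008], [0.003, 0.008, -1.0]]
contact_force: [-0.1, -0.1, 0.4]
grip_width: 0.0858
time: 12.52
tcp_pos: [0.5559, 0.2797, 0.0917]
orientation: [[-0.999, -0.049, 0.001], [-0.049, 0.999, 0.011], [-0.002, 0.011, -1.0]]
contact_force: [-0.4, -2.2, 3.9]
grip_width: 0.0216
```

```bash
python3 -m jog '[[0,0,0.02,-0.011,0,0,1],[0,0,0.04,0,0,0,1],[0.005,-0.036,0.04,0,0,-0.16,1],[0.005,-0.037,0,0,0,-0.16,1],[0.005,-0.037,0,0,0,-0.16,1],[0.005,-0.037,0,0,0,-0.16,1],[0.005,-0.037,0,0,0,-0.16,1],[0.005,-0.037,0,0,0,-0.16,1],[0.005,-0.037,0,0,0,-0.16,1],[0.005,-0.037,0,0,0,-0.16,1],[0.005,-0.037,0,0,0,-0.16,1],[0.006,-0.037,0,0,0,-0.16,1]]';  python3 -m jog '[[0,0,0,0,0,0,1],[0,0,0,0,0,0,1]]';python3 - <<'E'
from h import *
np.set_printoptions(precision=4,suppress=True)
print(np.round(sense()['joints'],1))
w=shot('wrist','w9.png');t=shot('top')
cv2.imwrite('pics/t9.png',cv2.resize(t['img'][170:290,240:390,::-1],None,fx=5,fy=5,interpolation=cv2.INTER_CUBIC))
E
```

```text
time: 14.02
tcp_pos: [0.6058, -0.0896, 0.19]
orientation: [[-0.016, 1.0, -0.002], [1.0, 0.016, -0.0], [-0.0, -0.002, -1.0]]
contact_force: [0.4, -0.3, -3.3]
grip_width: 0.021
time: 14.28
tcp_pos: [0.606, -0.088, 0.1902]
orientation: [[-0.022, 1.0, -0.001], [1.0, 0.022, 0.0], [0.0, -0.001, -1.0]]
contact_force: [0.3, 0.3, -3.6]
grip_width: 0.021
[ 10.6  24.5  -8.3 100.    4.1  55.9   1.9]
```

View pics/w9.png

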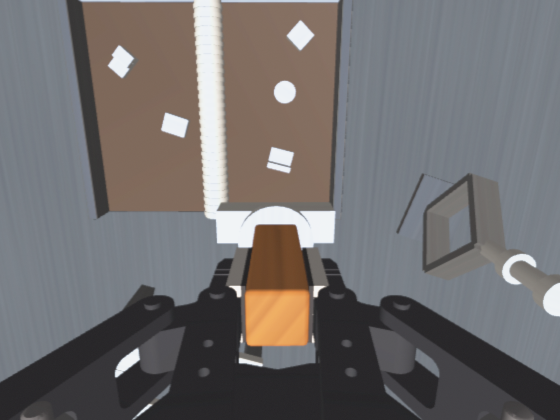

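View pics/t9.png

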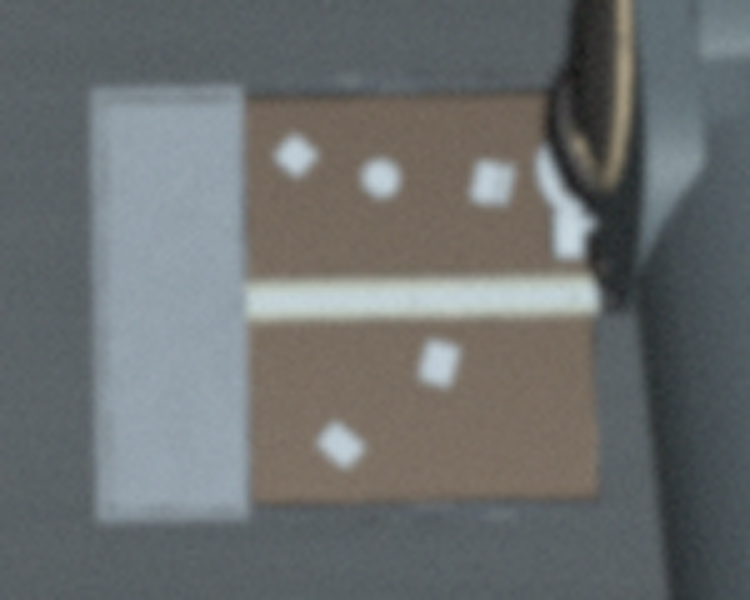

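```bash
cat > fx.py <<'E'
import numpy as np
O=np.array([.5540,.0077]);Y=np.radians(.9)
def f2w(x,y,z): 
    c,s=np.cos(Y),np.sin(Y); return [O[0]+c*x-s*y,O[1]+s*x+c*y,z]
E
python3 - <<'E'
from h import *
from fx import *
np.set_printoptions(precision=4,suppress=True)
w=shot('wrist')
for n,rc in dict(Lnear=(211,107),Rnear=(207,330),Lfar=(5,85),Rfar=(5,338)).items():print(n,atz(w,rc,.03))
im=w['img'][:,:,::-1].copy()
def L(a,b,col):
    q=proj(w,[f2w(*a),f2w(*b)])
    cv2.line(im,*[tuple(int(round(v)) for v in r[::-1]) for r in q],col,1)
for x in(-.093,.093): L((x,-.115,.03),(x,.04,.03),(0,255,0)); L((x,-.115,.052),(x,.0,.052),(0,0,255))
L((-.1,-.115,.03),(.1,-.115,.03),(0,255,0))
for x in(-.01,.01): L((x,-.115,.04),(x,.04,.04),(255,255,0))
cv2.imwrite('pics/w9b.png',im)
E
```

```text
Lnear [ 0.463  -0.1069  0.03  ]
Rnear [ 0.6531 -0.0988  0.03  ]
Lfar [0.4638 0.0507 0.03  ]
Rfar [0.6491 0.0549 0.03  ]
```

View pics/w9b.png

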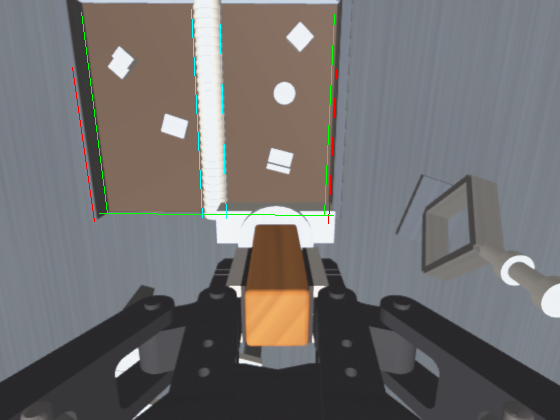

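```bash
python3 -m jog '[[0.001,-0.001,-0.02,0,0,-0.005,1],[0.001,0,-0.02,0,0,0,1],[0,0,-0.015,0,0,0,1],[0,0,-0.005,0,0,0,1],[0,0,0,0,0,0,1]]';python3 - <<'E'
from h import *
w=shot('wrist','w10.png')
E
```

```text
time: 15.05
tcp_pos: [0.6086, -0.0896, 0.1312]
orientation: [[-0.016, 1.0, 0.0], [1.0, 0.016, -0.001], [-0.001, 0.0, -1.0]]
contact_force: [0.1, -0.7, -3.8]
grip_width: 0.0214
```

View pics/w10.png

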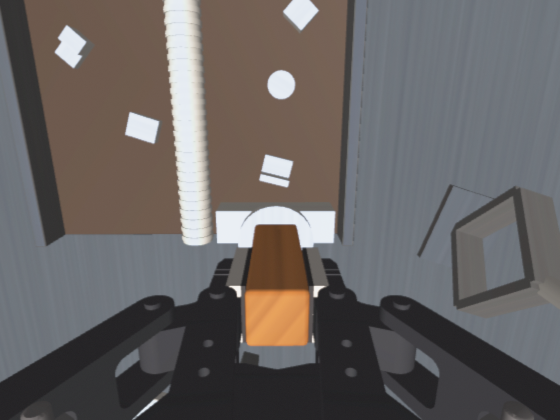

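```bash
python3 -m jog '[[0,0,-0.003,0,0,0,1],[0,0,-0.003,0,0,0,1],[0,0,-0.001,0,0,0,1],[0,0,0,0,0,0,1]]'
```

```text
time: 15.6
tcp_pos: [0.6085, -0.0899, 0.1241]
orientation: [[-0.016, 1.0, 0.0], [1.0, 0.016, -0.001], [-0.001, 0.0, -1.0]]
contact_force: [-0.8, 0.3, -3.4]
grip_width: 0.0212
```

```bash
python3 -m jog '[[0,0,-0.001,0,0,0,1],[0,0.01,0,0,0,0,1],[-0.0003,0.012,0,0,0,0,1],[-0.0002,0.012,0,0,0,0,1],[-0.0002,0.012,0,0,0,0,1],[-0.0002,0.012,0,0,0,0,1],[-0.0002,0.012,0,0,0,0,1],[-0.0002,0.012,0,0,0,0,1]]';python3 - <<'E'
from h import *
w=shot('wrist','w11.png')
E
```

```text
time: 16.6
tcp_pos: [0.6072, -0.0072, 0.1232]
orientation: [[-0.016, 1.0, 0.0], [1.0, 0.016, -0.001], [-0.001, 0.0, -1.0]]
contact_force: [-0.1, -1.3, -3.3]
grip_width: 0.0214
```

View pics/w11.png

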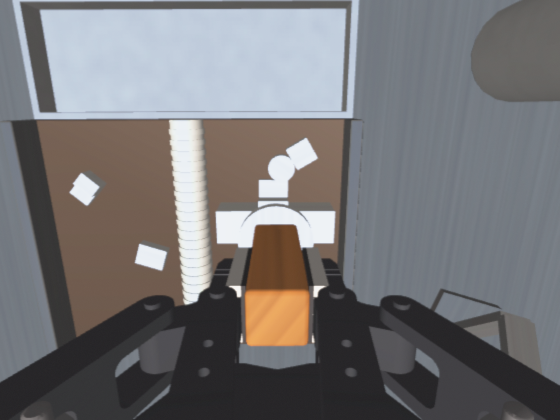

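```bash
python3 -m jog '[[-0.0002,0.01,0,0,0,0,1],[-0.0002,0.01,0,0,0,0,1],[-0.0002,0.01,0,0,0,0,1],[-0.0002,0.01,0,0,0,0,1],[-0.0001,0.009,0,0,0,0,1],[-0.0001,0.009,0,0,0,0,1],[-0.0001,0.009,0,0,0,0,1],[0,0,0,0,0,0,1]]';python3 - <<'E'
from h import *
w=shot('wrist','w12.png')
E
```

```text
time: 17.65
tcp_pos: [0.6061, 0.0605, 0.1232]
orientation: [[-0.017, 1.0, 0.0], [1.0, 0.017, -0.0], [-0.0, 0.0, -1.0]]
contact_force: [-0.8, -0.4, -3.7]
grip_width: 0.0213
```

View pics/w12.png

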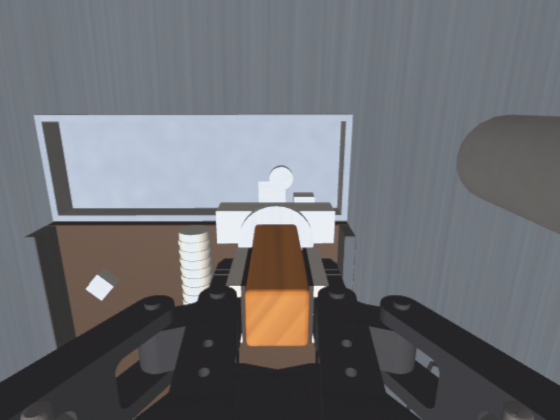

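```bash
python3 -m jog '[[0,0.002,0.03,0,0,0,1],[0,-0.002,0.03,0,0,0,1],[-0.025,-0.038,0,0,0,0,1],[-0.025,-0.038,0,0,0,0,1],[-0.025,-0.038,0,0,0,0,1],[-0.0255,-0.038,0,0,0,0,1],[0,0,0,0,0,0,1]]';python3 - <<'E'
from h import *
w=shot('wrist','w13.png');t=shot('top')
cv2.imwrite('pics/t13.png',cv2.resize(t['img'][170:290,240:390,::-1],None,fx=5,fy=5,interpolation=cv2.INTER_CUBIC))
E
```

```text
time: 18.58
tcp_pos: [0.503, -0.0977, 0.1831]
orientation: [[-0.008, 1.0, -0.002], [1.0, 0.008, -0.003], [-0.003, -0.002, -1.0]]
contact_force: [-0.3, 0.6, -2.7]
grip_width: 0.0214
```

View pics/w13.png

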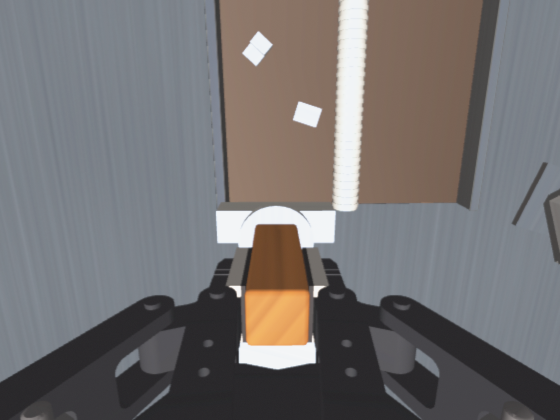

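View pics/t13.png

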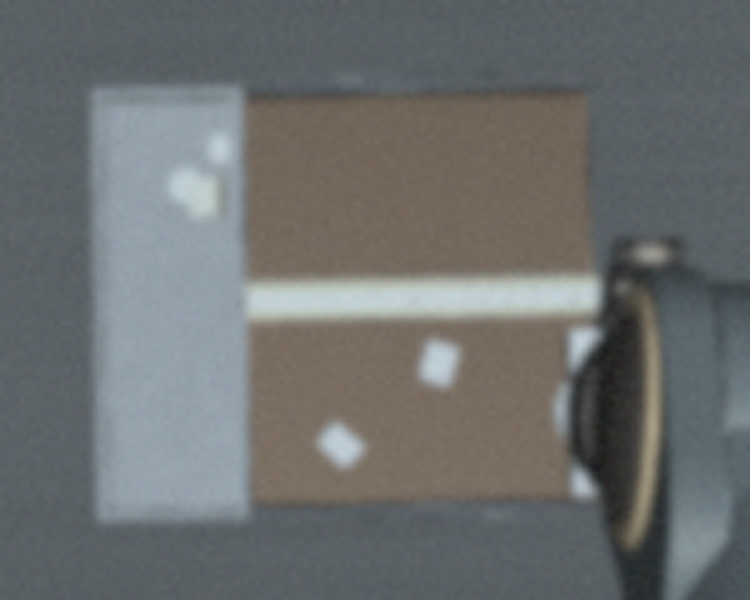

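```bash
python3 -m jog '[[0.0025,0.005,-0.02,0,0.002,0.008,1],[0,0,-0.02,0,0,0,1],[0,0,-0.012,0,0,0,1],[0,0,0,0,0,0,1]]';python3 - <<'E'
from h import *
w=shot('wrist','w14.png')
E
```

```text
time: 19.18
tcp_pos: [0.508, -0.0872, 0.1304]
orientation: [[-0.025, 1.0, -0.003], [1.0, 0.025, -0.0], [-0.0, -0.003, -1.0]]
contact_force: [-0.4, 0.3, -2.5]
grip_width: 0.0215
```

View pics/w14.png

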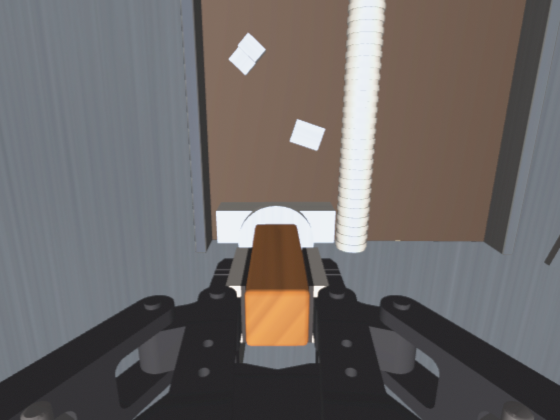

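```bash
python3 -m jog '[[-0.0013,0,-0.003,0,0,-0.007,1],[0,0,-0.003,0,0,0,1],[0,0,-0.001,0,0,0,1],[0,0,0,0,0,0,1]]'; python3 -m jog '[[0,0.01,0,0,0,0,1],[-0.0003,0.012,0,0,0,0,1],[-0.0002,0.012,0,0,0,0,1],[-0.0002,0.012,0,0,0,0,1],[-0.0002,0.012,0,0,0,0,1],[-0.0002,0.012,0,0,0,0,1],[-0.0002,0.012,0,0,0,0,1],[-0.0002,0.012,0,0,0,0,1]]';python3 - <<'E'
from h import *
w=shot('wrist','w15.png')
E
```

```text
time: 19.73
tcp_pos: [0.5068, -0.0879, 0.1242]
orientation: [[-0.017, 1.0, -0.002], [1.0, 0.017, -0.001], [-0.001, -0.002, -1.0]]
contact_force: [-0.8, 0.6, -3.9]
grip_width: 0.0213
time: 20.72
tcp_pos: [0.5053, 0.0069, 0.1242]
orientation: [[-0.017, 1.0, -0.002], [1.0, 0.017, -0.001], [-0.001, -0.002, -1.0]]
contact_force: [0.6, -0.5, -4.7]
grip_width: 0.0213
```

View pics/w15.png

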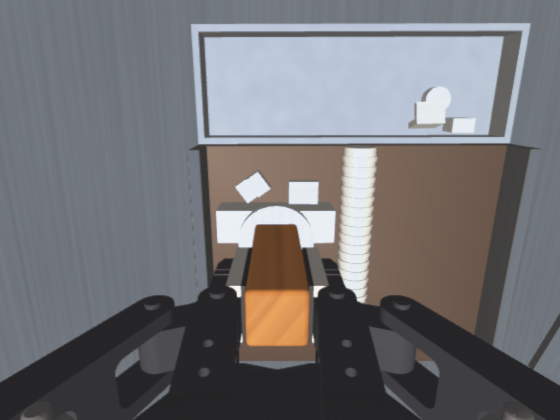

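```bash
python3 -m jog '[[-0.0002,0.01,0,0,0,0,1],[-0.0002,0.01,0,0,0,0,1],[-0.0002,0.01,0,0,0,0,1],[-0.0002,0.009,0,0,0,0,1],[-0.0001,0.009,0,0,0,0,1],[-0.0001,0.007,0,0,0,0,1],[0,0,0,0,0,0,1],[0,0,0.03,0,0,0,1],[0,-0.02,0.03,0,0,0,1],[0,-0.04,0.02,0,0,0,1],[0,-0.04,0.01,0,0,0,1]]';python3 - <<'E'
from h import *
np.set_printoptions(precision=3,suppress=True)
from fx import *
w=shot('wrist','w16.png');s=shot('scene');t=shot('top')
cv2.imwrite('pics/st16.png',np.hstack([cv2.resize(s['img'][170:250,220:320,::-1],None,fx=4,fy=5,interpolation=cv2.INTER_CUBIC),cv2.resize(t['img'][180:280,250:330,::-1],None,fx=5,fy=4,interpolation=cv2.INTER_CUBIC)]))
E
```

```text
time: 22.15
tcp_pos: [0.5047, -0.0403, 0.2156]
orientation: [[-0.017, 1.0, 0.001], [1.0, 0.017, -0.001], [-0.001, 0.001, -1.0]]
contact_force: [0.6, 0.2, -3.5]
grip_width: 0.0213
```

View pics/w16.png

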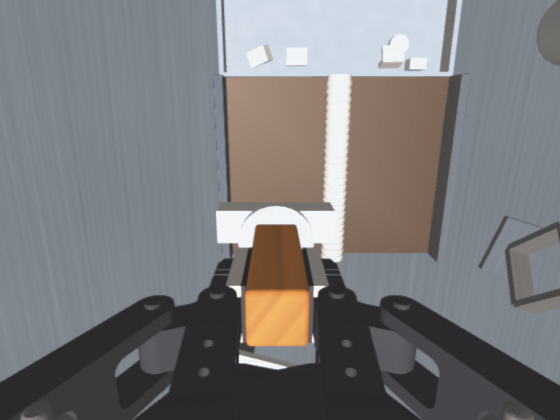

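View pics/st16.png

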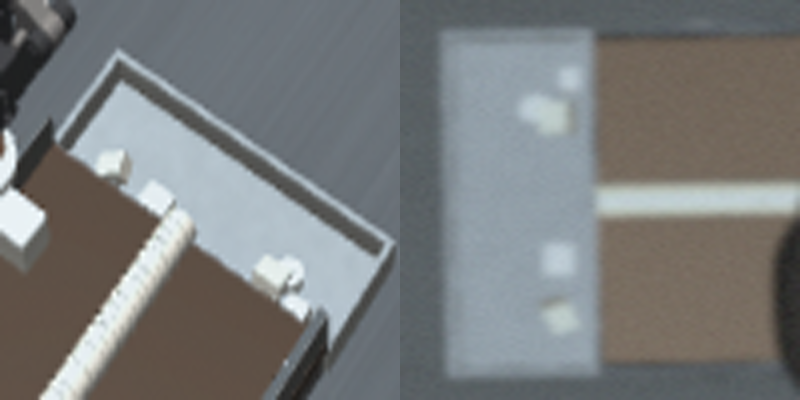

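```bash
python3 - <<'E'
from h import *
np.set_printoptions(precision=4,suppress=True)
w=shot('wrist');s=shot('scene')
a=(170+272/5-.4,220+268/4-.4)
print(tri([ray(w,(53,392)),ray(s,a)]), tri([ray(w,(56,296)),ray(s,(170+196/5-.4,220+157/4-.4))]))
t=shot('top')
m=viewer.mark_of
for n in ['chip_angle_c','chip_step_c','chip_flat_c','chip_square_c','chip_slug_c']:
    for nm,p in (('s',s),('w',w),('t',t)):
        print(n,nm,[(round(q['p'],2),np.round(q['location']),atz(p,q['location'],.015)[:2]) for q in m(p,n)[:2]])
E
```

```text
[0.6022 0.0715 0.0185] [0.5216 0.0698 0.0137]
chip_angle_c s [(0.37, array([228., 287.]), array([0.6081, 0.0634]))]
chip_angle_c w []
chip_angle_c t [(0.59, array([210., 282.]), array([0.6016, 0.0679])), (0.32, array([245., 277.]), array([0.519 , 0.0794]))]
chip_step_c s [(0.43, array([201., 248.]), array([0.4897, 0.0727]))]
chip_step_c w [(0.94, array([ 55., 255.]), array([0.486 , 0.0691]))]
chip_step_c t [(0.38, array([259., 281.]), array([0.4865, 0.0705]))]
chip_flat_c s [(0.37, array([212., 260.]), array([0.5319, 0.0642]))]
chip_flat_c w [(0.92, array([ 58., 292.]), array([0.5178, 0.0674])), (0.42, array([368., 291.]), array([ 0.5231, -0.2526]))]
chip_flat_c t [(0.57, array([243., 280.]), array([0.5239, 0.0731]))]
chip_square_c s [(0.44, array([235., 293.]), array([0.631 , 0.0572])), (0.18, array([315., 296.]), array([ 0.7465, -0.1   ]))]
chip_square_c w [(0.58, array([ 60., 418.]), array([0.6267, 0.0669]))]
chip_square_c t [(0.48, array([199., 282.]), array([0.6254, 0.0693]))]
chip_slug_c s [(0.52, array([226., 291.]), array([0.6122, 0.0761]))]
chip_slug_c w [(0.56, array([ 41., 397.]), array([0.607 , 0.0815]))]
chip_slug_c t [(0.43, array([209., 275.]), array([0.6028, 0.0847])), (0.27, array([143., 360.]), array([ 0.7602, -0.1165]))]
```

```bash
python3 -m jog '[[0.0029,-0.0445,0,0,0,-0.059,1],[0.0029,-0.0445,0,0,0,-0.059,1],[0.0029,-0.0445,0,0,0,-0.059,1],[0.0029,-0.0445,0,0,0,-0.059,1],[0.003,-0.0444,0,0,0,-0.059,1],[0,0,0,0,0,0,1],[0,0,0,0,0,0,1]]';python3 - <<'E'
from h import *
w=shot('wrist','w17.png')
print(np.round(sense()['joints'],1))
E
```

```text
time: 24.08
tcp_pos: [0.5189, -0.2606, 0.2139]
orientation: [[0.274, 0.962, -0.002], [0.962, -0.274, 0.001], [0.0, -0.002, -1.0]]
contact_force: [0.3, 1.4, -2.6]
grip_width: 0.0214
[ 21.   19.9   1.9 103.3  -0.8  56.9   7.3]
```

View pics/w17.png

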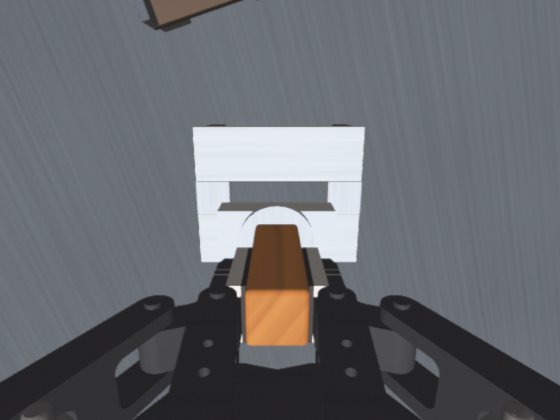

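```bash
python3 - <<'E'
from h import *
np.set_printoptions(precision=4,suppress=True)
w=shot('wrist')
s=sense();print(s['tcp_pos']);R=np.array(s['orientation']);tcp=np.array(s['tcp_pos'])
c=np.array([atz(w,r,.07)[:2] for r in ((127.5,194),(127,363),(262,357),(262,200))])
print(c,c.mean(0)); a=(c[1]+c[2]-c[0]-c[3])/2;b=(c[0]+c[1]-c[2]-c[3])/2
for v in (a,b):print(np.linalg.norm(v),np.degrees(np.arctan2(v[1],v[0])))
sl=np.array([atz(w,r,.07)[:2] for r in ((181,230),(181,328))]);print(sl,sl.mean(0)+ -b/np.linalg.norm(b)*.0135)
# predicted scraper features: blade under tcp, underside tcp-.0917
f=lambda x,y,s:tcp+R[:,0]*x+R[:,1]*y+np.array([0,0,s-.0917])
for nm,q in dict(bl_front_top=[f(.01,-.035,.02),f(.01,.035,.02)],bl_front_bot=[f(.01,-.035,0),f(.01,.035,0)],griptop=[f(.011,-.011,.114),f(.011,.011,.114),f(-.011,-.011,.114),f(-.011,.011,.114)],gripbot=[f(.011,-.011,.044),f(.011,.011,.044)],collar=[f(.02,0,.044)]).items(): print(nm,proj(w,q))
im=cv2.resize(w['img'][120:360,180:380,::-1],None,fx=3,fy=2.5,interpolation=cv2.INTER_CUBIC);cv2.imwrite('pics/w17c.png',im)
E
```

```text
[ 0.5192 -0.2597  0.214 ]
[[ 0.4747 -0.1906]
 [ 0.5972 -0.2249]
 [ 0.5692 -0.3319]
 [ 0.4426 -0.2961]] [ 0.5209 -0.2609]
0.12935955968513402 -15.731843881048917
0.11042238271425048 74.22287337861033
[[ 0.4882 -0.2371]
 [ 0.5621 -0.258 ]] [ 0.5215 -0.2605]
bl_front_top [[211.822  215.7882]
 [211.7617 334.7725]]
bl_front_bot [[202.792  221.0852]
 [202.7341 329.9119]]
griptop [[291.7482 239.8618]
 [291.7291 306.6394]
 [348.581  241.7277]
 [348.5728 305.2218]]
gripbot [[223.3275 253.855 ]
 [223.3075 296.0306]]
collar [[206.7368 274.9028]]
```

View pics/w17c.png

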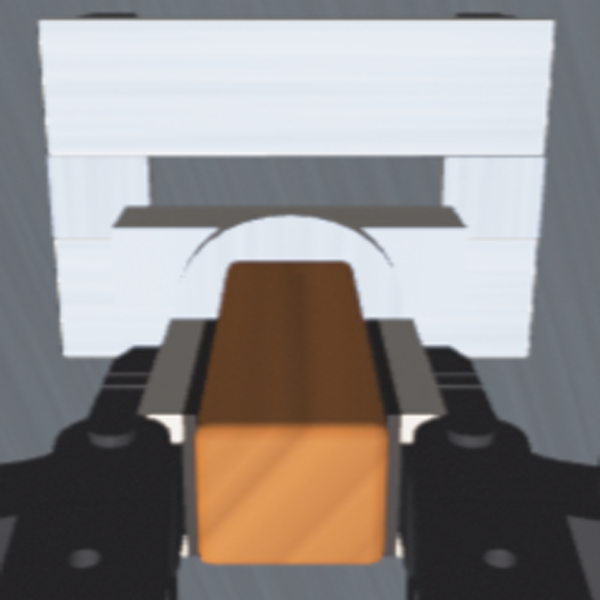

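```bash
python3 -m jog '[[0.0018,-0.001,-0.015,0,0,0.002,1],[0,0,-0.015,0,0,0,1],[0,0,-0.009,0,0,0,1],[0,0,0,0,0,0,1],[0,0,0,0,0,0,1]]';python3 - <<'E'
from h import *
np.set_printoptions(precision=4,suppress=True)
w=shot('wrist');s=sense();R=np.array(s['orientation']);tcp=np.array(s['tcp_pos']);print(tcp)
f=lambda x,y,s:tcp+R[:,0]*x+R[:,1]*y+np.array([0,0,s-.0917])
for nm,q in dict(bl_front_top=[f(.01,-.035,.02),f(.01,.035,.02)],bl_front_bot=[f(.01,-.035,0),f(.01,.035,0)]).items(): print(nm,proj(w,q))
im=cv2.resize(w['img'][80:320,180:380,::-1],None,fx=4,fy=2.5,interpolation=cv2.INTER_CUBIC);cv2.imwrite('pics/w18c.png',im)
E
```

```text
time: 24.8
tcp_pos: [0.521, -0.2625, 0.1754]
orientation: [[0.273, 0.962, -0.001], [0.962, -0.273, -0.001], [-0.001, -0.001, -1.0]]
contact_force: [-0.8, 1.0, -2.5]
grip_width: 0.0212
[ 0.5211 -0.2625  0.1756]
bl_front_top [[212.1899 215.7248]
 [212.2067 334.7447]]
bl_front_bot [[203.0924 220.9877]
 [203.1049 329.847 ]]
```

View pics/w18c.png

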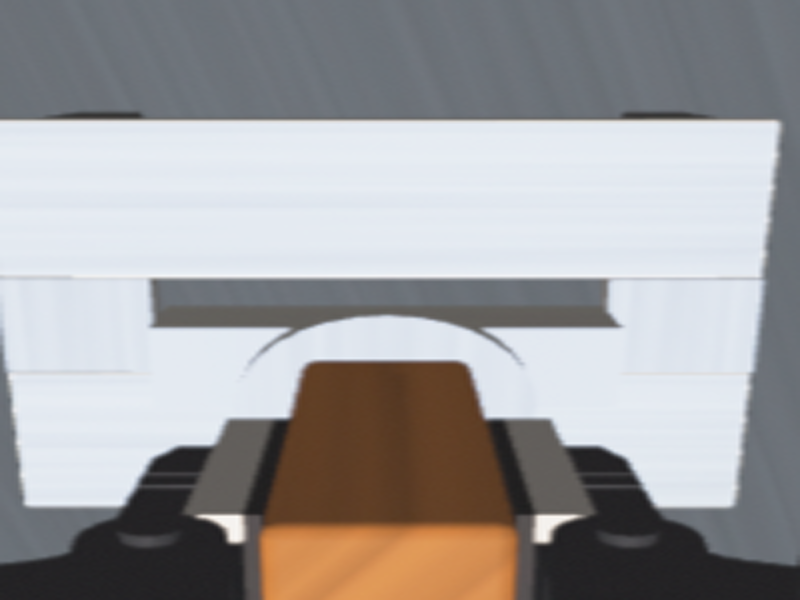

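```bash
python3 - <<'E'
from h import *
np.set_printoptions(precision=4,suppress=True)
w=shot('wrist');s=sense();R=np.array(s['orientation']);tcp=np.array(s['tcp_pos'])
for r in ((191,218),(191,332),(229,275.),(191,275),(128.3,375),(282.5,186),(282.5,364)):
    print(r,(R.T@(atz(w,r,.07)-tcp))[:2])
E
```

```text
(191, 218) [ 0.0147 -0.0388]
(191, 332) [0.0147 0.0385]
(229, 275.0) [-0.0126 -0.0002]
(191, 275) [ 0.0147 -0.0001]
(128.3, 375) [0.0563 0.0645]
(282.5, 186) [-0.0542 -0.0654]
(282.5, 364) [-0.0541  0.0649]
```

```bash
python3 -m jog '[[-0.0006,0.0006,-0.006,0,0,0,1],[0,0,-0.008,0,0,0,1],[0,0,-0.006,0,0,0,1],[0,0,0,0,0,0,1]]'
```

```text
time: 25.4
tcp_pos: [0.5196, -0.2614, 0.1543]
orientation: [[0.273, 0.962, -0.003], [0.962, -0.273, 0.0], [-0.001, -0.003, -1.0]]
contact_force: [-0.6, 0.4, -4.1]
grip_width: 0.0212
```

```bash
python3 -m jog '[[0,0,-0.008,0,0,0,1],[0,0,-0.008,0,0,0,1],[0,0,-0.007,0,0,0,1],[0,0,-0.003,0,0,0,1],[0,0,0,0,0,0,1]]'
```

```text
time: 26.02
tcp_pos: [0.5201, -0.2617, 0.1289]
orientation: [[0.273, 0.962, -0.002], [0.962, -0.273, -0.0], [-0.001, -0.002, -1.0]]
contact_force: [0.2, -0.1, -3.7]
grip_width: 0.0214
```

```bash
python3 -m jog '[[0,0,-0.0025,0,0,0,1],[0,0,0,0,0,-0.1571,1],[0,0,0,0,0,-0.1571,1],[0,0,0,0,0,-0.1571,1],[0,0,0,0,0,-0.1571,1],[0,0,0,0,0,-0.1571,1]]';python3 -m jog '[[0,0,0,0,0,-0.1571,1],[0,0,0,0,0,-0.1571,1],[0,0,0,0,0,-0.1571,1],[0,0,0,0,0,-0.1571,1],[0,0,0,0,0,-0.1571,1],[0,0,0,0,0,0,1],[0,0,0,0,0,0,1]]'
```

```text
time: 26.78
tcp_pos: [0.5204, -0.2616, 0.1269]
orientation: [[0.876, 0.483, -0.001], [0.483, -0.876, 0.001], [-0.0, -0.001, -1.0]]
contact_force: [-0.3, 0.5, -3.6]
grip_width: 0.0213
time: 27.65
tcp_pos: [0.5203, -0.2615, 0.1268]
orientation: [[0.963, -0.27, -0.0], [-0.27, -0.963, 0.002], [-0.001, -0.002, -1.0]]
contact_force: [0.7, -0.3, -3.9]
grip_width: 0.0213
```

Turned exactly a quarter. Now I'll lower it onto the collar.

```bash
python3 -m jog '[[0,0,-0.0015,0,0,0,1],[0,0,-0.001,0,0,0,1],[0,0,0,0,0,0,1]]';  python3 -m jog '[[0,0,-0.001,0,0,0,1],[0,0,0,0,0,0,1]]'
```

```text
time: 28.02
tcp_pos: [0.5201, -0.2617, 0.1241]
orientation: [[0.962, -0.273, -0.0], [-0.273, -0.962, 0.002], [-0.001, -0.002, -1.0]]
contact_force: [0.4, 0.2, -3.0]
grip_width: 0.0215
time: 28.28
tcp_pos: [0.5202, -0.2618, 0.1239]
orientation: [[0.962, -0.273, 0.0], [-0.273, -0.962, 0.002], [-0.0, -0.002, -1.0]]
contact_force: [-2.3, 1.1, 4.2]
grip_width: 0.0213
```

```bash
python3 -m jog '[[0,0,0,0,0,0,0.6],[0,0,0,0,0,0,0.3],[0,0,0,0,0,0,0],[0,0,0,0,0,0,0],[0,0,0,0,0,0,0],[0,0,0,0,0,0,0]]';  python3 -m jog '[[0,0,0.02,0,0,0,0],[0,0,0.03,0,0,0,0],[0,0,0.04,0,0,0,0],[-0.02,-0.03,0.03,0,0,0,0],[-0.02,-0.04,0.02,0,0,0,0],[0,-0.05,0,0,0,0,0],[0,-0.05,0,0,0,0,0],[0,0,0,0,0,0,0]]'; python3 - <<'E'
from h import *
np.set_printoptions(precision=4,suppress=True)
w=shot('wrist','w20.png');s=shot('scene','s20.png');t=shot('top')
cv2.imwrite('pics/s20.png',np.hstack([cv2.resize(s['img'][250:370,100:220,::-1],None,fx=3.3,fy=3.3),cv2.resize(t['img'][190:290,380:480,::-1],None,fx=4,fy=3.96)]))
for p in (s,t):
    for n,z in (('scraper_mid',.089),('scraper_grip',.111)): print(n,[(round(q['p'],2),np.round(q['location']),atz(p,q['location'],z)) for q in viewer.mark_of(p,n)[:3]])
E
```

```text
time: 29.02
tcp_pos: [0.5201, -0.2617, 0.1231]
orientation: [[0.962, -0.273, -0.0], [-0.273, -0.962, 0.002], [-0.001, -0.002, -1.0]]
contact_force: [-1.0, -0.2, 0.8]
grip_width: 0.0852
time: 30.02
tcp_pos: [0.4779, -0.4361, 0.2631]
orientation: [[0.96, -0.279, -0.002], [-0.279, -0.96, -0.001], [-0.001, 0.002, -1.0]]
contact_force: [0.4, 0.7, -0.4]
grip_width: 0.0854
scraper_mid [(0.95, array([100., 289.]), array([0.4157, 0.3448, 0.089 ])), (0.69, array([299., 158.]), array([ 0.5238, -0.255 ,  0.089 ])), (0.64, array([134., 243.]), array([0.3913, 0.1845, 0.089 ]))]
scraper_grip [(0.7, array([295., 153.]), array([ 0.5223, -0.2602,  0.111 ]))]
scraper_mid [(0.74, array([306., 141.]), array([0.3858, 0.3731, 0.089 ])), (0.72, array([244., 430.]), array([ 0.5213, -0.2556,  0.089 ])), (0.64, array([321., 207.]), array([0.3544, 0.2291, 0.089 ]))]
scraper_grip [(0.97, array([331., 202.]), array([0.338 , 0.2361, 0.111 ])), (0.73, array([316., 144.]), array([0.369 , 0.3594, 0.111 ])), (0.63, array([246., 435.]), array([ 0.5152, -0.2594,  0.111 ]))]
```

View pics/s20.png

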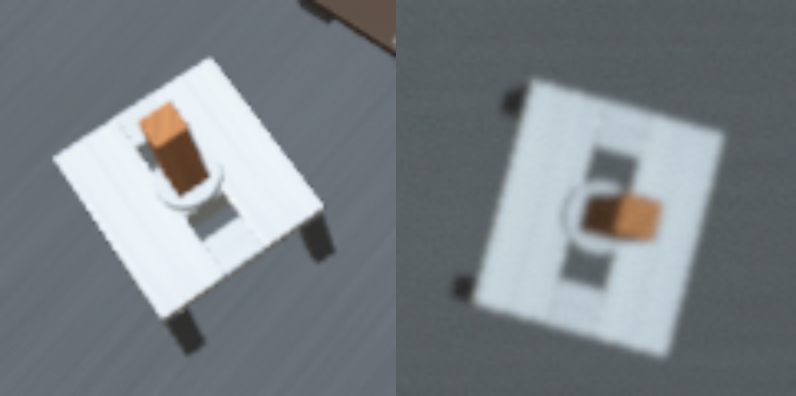

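View pics/w20.png

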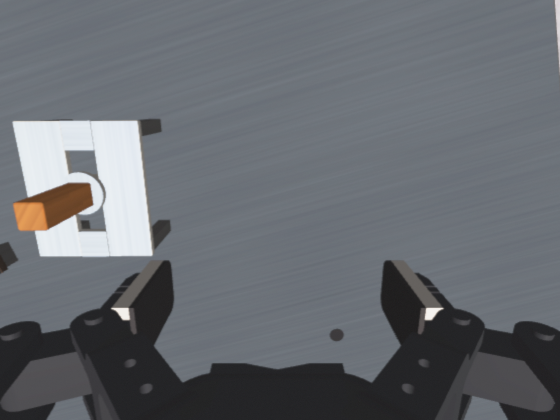

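```bash
python3 - <<'E'
from h import *
from cell import close_job
t=shot('top');s=shot('scene','send.png')
print(atz(t,(190+218/3.96-.4,380+(638-396)/4-.4),.146),atz(s,(250+126/3.3-.4,100+164/3.3-.4),.146), sense()['contact_force'])
for n in('tin_c','jack_c','wrench'):
    print(n,[np.round(q['location'],1) for q in viewer.mark_of(t,n)[:1]])
E
```

```text
[ 0.51904182 -0.2601284   0.146     ] [ 0.52299917 -0.26131957  0.146     ] [ 0.28113845 -0.65281111 -0.50928475]
tin_c [array([136.7, 269. ])]
jack_c [array([141.6, 359.2])]
wrench [array([145., 213.])]
```

View pics/send.png

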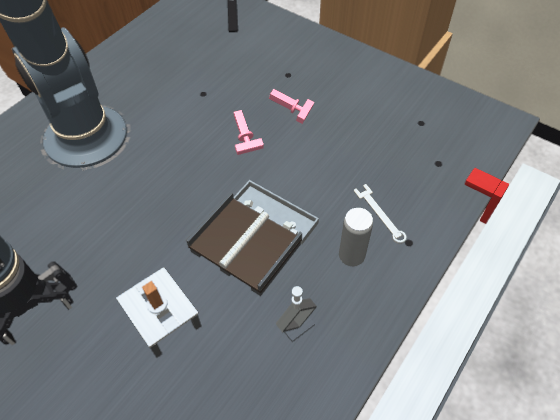

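The final view agrees: the plate is bare, all the chips are in the tray, the scraper hangs upright at the rack's centre (scene ≈ row 297, col 155), and the bystanders haven't moved.

```bash
python3 -c "
from cell import close_job
print(close_job())"
```

```text
the job is handed in; nothing more can be done
None
```

I completed the task and handed it in at about 30 s of the 72 s allowed. `close_job` gives no verdict, so the results below come from my own checks.

**What I did:** I stood the scraper on its blade, let it go and took it again from above. I then swept both lanes, which put all five chips into the tray. Finally I lowered the blade through the rack slot, turned it 90° by the tool pose, and let go once the contact force showed the collar on the rack.

**Last checks:**
- **Chips:** The plate is empty and five chips show in the tray. The angle chip rests on the slug. I measured it at about 18 mm above the bench, against the 28 mm limit.
- **Scraper:** The collar sits on the rack plate, and the top of the grip is within about 4 mm of the rack centre in two cameras, so it hangs upright. I saw the quarter turn only in the tool pose before letting go, because the rack plate hides the blade.
- **Robot:** The gripper is open and clear, and the last force reading was under 1 N on each axis.
- **Bystanders:** The tin, wrench and jack marks moved by 2 pixels or less from the first picture, which is within the detector's scatter.

**Disagreements:** The top and wrist cameras placed the rack about 2 mm apart. I trusted the wrist camera, and the blade passed the slot without any contact force. One turn while standing the scraper up came out about 6° short, so I corrected it before setting the scraper down.

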